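# Find the rattling parts tin and hold it out over the cork pad

## Robot

A 6-joint arm with a two-finger parallel gripper is mounted at the origin on the work surface. World frame = base frame: x ahead of the robot, y to its left, z up, the work surface at z = 0. Lengths are in mm, angles in rad, forces in N, time in s.
With the tool pointing down it reaches from about 350 to 975 mm from the base axis. Payload 7.1 kg.
Tool frame: the origin (TCP) lies at the very end of the fingers, on their centre line; the grasp point (between the pads) lies 19 mm behind it; z points along the fingers, y is the line along which they close (so a half turn about z gives the same grasp; the last joint's range is limited). The gripper opens to 88 mm and grips with 3 to 60 N. Pads are 20 mm wide; open, the fingers measure 115 mm over their backs; the gripper's body (75 mm by 178 mm) begins 61 mm behind the grasp point.
Start: joints at [-1.159, 0.423, 1.63, -0, 1.089, -0.019], TCP at [261.013, -567.87, 222.675] pointing down, gripper open.
Joint ranges: [-3, 3], [-0.9, 2.11], [0.09, 2.58], [-1.31, 4.45], [0.11, 2.69], [-2.54, 2.54]. Speed limits (rad/s): [2.39, 2.39, 3.01, 3.14, 3.14, 3.14].

## Interface

Orientations are given as a rotation vector (axis times angle).
In Python, from workcell import * gives the robot as it stands.
- The arm moves only by the tool step_arm, never from a script. Its argument "deltas" is a list of rows, each a list of 3 entries, a list of its own where there are three numbers: the shift along the tool's x, y, z in units of 300 mm (1.0 is 300 mm), then the turn, a rotation vector about the tool's x, y, z in units of 1.5 rad (1.0 is 1.5 rad), then the gripper command: -1 is shut, 1 is fully open, values between are in proportion. In form: [[[dx, dy, dz], [rx, ry, rz], gripper], ...]. A call has 1 to 20 rows; each row is the pose to reach, as a shift and turn from the pose commanded when the call began, along the tool's axes at that moment; what a row does not reach only later rows make up. A row lasts 1/12 s, in which the tool goes at most 41.7 mm and 7.16 degrees, less where a joint would pass 70% of its speed; a pose out of reach is approached as far as the arm can. A call with a number of a shift or a turn outside -1 to 1 is refused whole. A call with a gripper value outside its range is refused whole. The fingers move at their own pace and stop on an object; the grip force is fixed at half the most. Time passes only in rows, so rows that repeat a pose let the fingers close. It gives the time, the measured TCP pose, the force, the opening and the grip force at its end, in the units of the state.
- get_obs(): the state, without advancing time (a new reading comes with each control period).
- get_image(name): name is "scene" or "top"; returns a dict with "pixels" (420x560x3 uint8, red, green, blue), "fx", "fy", "cx", "cy" (pixels), "dist_coeffs" ([k1, k2, p1, p2, k3] as OpenCV has them; the pictures are not rectified), "T" (4x4, takes a point from camera to world coordinates). Camera axes: x right, y down, z forward; pixel columns grow to the right and rows downward; lengths in mm; the calibration is good to about 2 mm. A picture is of the moment at which its call begins. There is no depth.
- close_job(): hands the job in; it is judged then, once.
The state is a dict: "t": time; "qpos": joint angles; "qvel": joint speeds; "joint_torque": joint torques, N m; "ee_pos": TCP position; "orientation": TCP orientation; "ft_force": force on the tool from outside, world axes, zero at the start; "moment": the same for the moment, N m; "width": finger opening in mm; "grasp_force": force on a finger pad.
Only numpy, scipy, OpenCV 4.12 (cv2) and the standard library are available. Lean on these libraries where they do the work, as an engineer would, in place of code of your own. Each camera call takes 0.05 s, during which the arm holds its last target. There are 200 camera calls.

## Task

Three sealed metal tins stand on the workbench and one of them has a loose steel ball inside. Starting with the shortest, then the middle one, then the longest, lift each tin well clear of the bench, give it a brisk shake along its length to feel whether something knocks about inside, and set it back upright about where it stood before taking the next. Then present the one that rattles: finish while holding it in the gripper, level and still, a good 15 cm above the middle of the cork pad, with the other two tins standing where they were and the tools and wood on the bench left alone.

Things in the scene. Friction and masses are not known exactly. Their poses are not given: they have to be found in the camera images.
- tin_short_centre (a point): centre (half-way up, 26 mm above its underside) of the shortest sealed bare-metal tin: a closed box 96 mm long (own x), 56 mm wide (own y), 52 mm tall (z up), dark seam below the lid, a flat latch on each end. Stands lid up, the tins side by side with over 50 mm between them, long axes roughly fore-and-aft; grasp across the 56 mm width from above
- tin_mid_centre (a point): centre (half-way up, 26 mm above its underside) of the middle-length sealed bare-metal tin: a closed box 120 mm long (own x), 56 mm wide (own y), 52 mm tall (z up), dark seam below the lid, a flat latch on each end. Stands lid up, the tins side by side with over 50 mm between them, long axes roughly fore-and-aft; grasp across the 56 mm width from above
- tin_long_centre (a point): centre (half-way up, 26 mm above its underside) of the longest sealed bare-metal tin: a closed box 144 mm long (own x), 56 mm wide (own y), 52 mm tall (z up), dark seam below the lid, a flat latch on each end. Stands lid up, the tins side by side with over 50 mm between them, long axes roughly fore-and-aft; grasp across the 56 mm width from above
- tin_short: the shortest tin, origin under its middle, x along its 96 mm. 200 to 680 g in all, weight no guide. Either packed solid or holds one loose steel ball (36 mm, 190 g), free to roll the inner length (88 mm) and knock on the ends when shaken or tipped lengthwise over about 10 degrees; held level and still, the ball stays where it rolled to
- tin_mid: the middle-length tin, origin under its middle, x along its 120 mm. 200 to 680 g in all, weight no guide. Either packed solid or holds one loose steel ball (36 mm, 190 g), free to roll the inner length (112 mm) and knock on the ends when shaken or tipped lengthwise over about 10 degrees; held level and still, the ball stays where it rolled to
- tin_long: the longest tin, origin under its middle, x along its 144 mm. 200 to 680 g in all, weight no guide. Either packed solid or holds one loose steel ball (36 mm, 190 g), free to roll the inner length (136 mm) and knock on the ends when shaken or tipped lengthwise over about 10 degrees; held level and still, the ball stays where it rolled to
- pad_centre (a point): centre of the top of the square cork pad, 150 by 150 mm and 3 mm thick, fixed flat on the bench beyond the tins
- offcut: loose pine offcut 150 x 70 x 36 mm lying on the bench, origin at the centre of its underside; leave alone
- bar_clamp: loose bar clamp, steel bar 260 mm long (own x) with two painted jaws 90 mm wide and a wooden handle, about 30 mm high, lying flat; origin under the middle of the bar; leave alone
- square: loose try square: dark wooden stock 110 x 30 x 20 mm with a thin steel blade reaching 185 mm to its own +y; origin under the middle of the stock; leave alone
Mind the look-alikes: they are no part of the job. What is shaped like the tin_mid but purple is not meant. Of the things shaped like the part that bears pad_centre, the cork one is meant.

How it is judged:
By the outcome, as a careful person would: the job done as asked, in the order asked, and still so for the second after the job is handed in, while the arm keeps its last pose, push and grip.
It also fails if it takes over 72 s, if anything falls off the work surface, if the arm or the gripper's body presses on something with over 40 N, if the wrist force passes 120 N, or if a joint passes its speed limit or range.

## Working session

There is one attempt and no reset: what is moved stays moved. The work goes in short steps, Python scripts to look and compute and a tool call to move; the robot and the scene stay as the last step left them, time stands still between calls to the robot, and variables do not carry over. Pictures are saved under pics/ and viewed, at most 10 in all, crops included, and the job is handed in when it is done.

Besides the shell and the picture viewer there is one more tool, called after "Emit:" as name([rows], argument=value, ...), one row to a line, values as JSON. step_arm: Moves the arm, as the interface text tells. Its arguments: {"type":"object","properties":{"deltas":{"type":"array","items":{"type":"array"}}},"required":["deltas"]}

```bash
mkdir -p pics; python3 - <<'E'
from workcell import *
import cv2,pickle
o=get_obs();print({k:(v if not hasattr(v,'round') else v) for k,v in o.items()})
for n in("top","scene"):
    d=get_image(n);pickle.dump(d,open(n+".pkl","wb"));cv2.imwrite(f"pics/{n}0.png",cv2.resize(d["pixels"][:,:,::-1],(800,600),interpolation=cv2.INTER_CUBIC))
    print(n,d["fx"],d["cx"],d["cy"],d["dist_coeffs"],d["T"])
E
```

```text
{'t': 0.0, 'qpos': array([-1.15906273e+00,  4.23858800e-01,  1.63072762e+00, -6.32986317e-06,
        1.08859291e+00, -1.89879863e-02]), 'qvel': array([ 0.00060894,  0.00060605, -0.00012677, -0.00128587, -0.00034168,
        0.00028326]), 'joint_torque': array([ 2.05949964e-04, -5.44625652e+01, -2.73658794e+01,  6.42834837e-02,
        2.29218788e-02, -1.63482678e-04]), 'ee_pos': array([ 260.74986309, -567.36904174,  221.87571086]), 'orientation': array([-3.06749966e+00, -6.71030210e-01,  4.94678830e-04]), 'ft_force': array([-0.5526308 , -1.14301547,  0.3970405 ]), 'moment': array([-0.02978395,  0.03979067, -0.00061749]), 'grasp_force': 0.0, 'width': 87.89315655547821}
top 546.2522109905722 275.19120659356656 212.85355568811713 [-0.16246201  0.          0.          0.          0.        ] [[ 1.05430973e-02 -9.89968081e-01  1.40897275e-01  2.88136987e+02]
 [-9.99701049e-01 -1.35439487e-02 -2.03561883e-02 -3.13506499e+00]
 [ 2.20602821e-02 -1.40640536e-01 -9.89814924e-01  1.62188370e+03]
 [ 0.00000000e+00  0.00000000e+00  0.00000000e+00  1.00000000e+00]]
scene 462.50081776721646 283.89825678708957 202.02813671577303 [-0.15042703  0.          0.          0.          0.        ] [[-7.91553268e-01  5.21542215e-01 -3.18491980e-01  8.84952203e+02]
 [ 6.11098943e-01  6.76594523e-01 -4.10825916e-01  4.91147833e+02]
 [ 1.22687104e-03 -5.19820709e-01 -8.54274502e-01  1.14701491e+03]
 [ 0.00000000e+00  0.00000000e+00  0.00000000e+00  1.00000000e+00]]
```

View pics/top0.png

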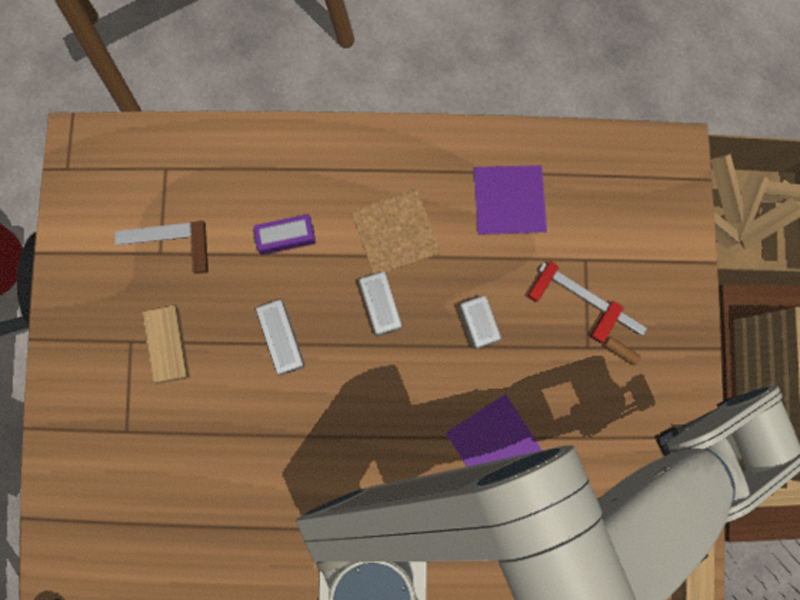

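View pics/scene0.png

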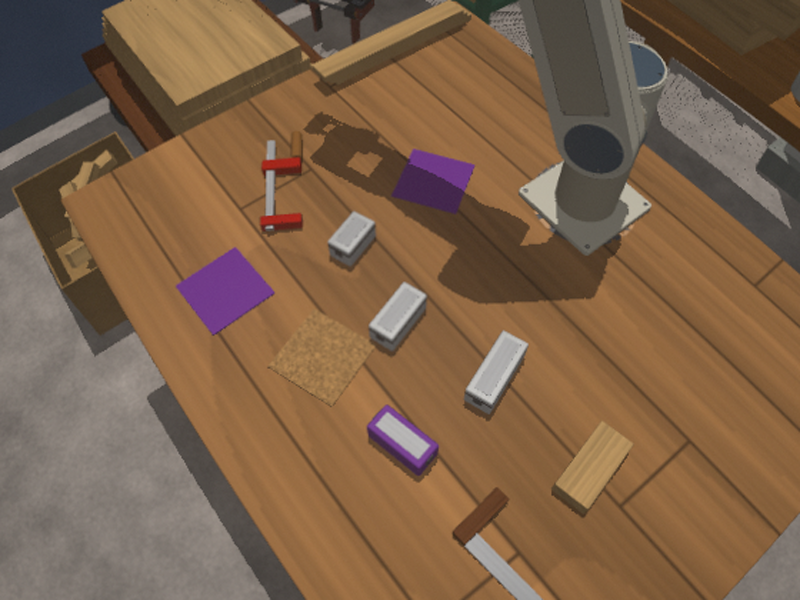

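The top view shows the short tin at about (480,321), the mid tin at (380,303), the long tin at (279,337) and the cork pad at (396,231), all in 800x600 pixels. I'll read the lid corners from an enlarged crop.

```bash
python3 - <<'E'
import cv2,pickle
p=pickle.load(open("top.pkl","rb"))["pixels"][:,:,::-1]
cv2.imwrite("pics/crop.png",cv2.resize(p[125:270,170:360],(760,580),interpolation=cv2.INTER_CUBIC))
E
```

```text
(no output)
```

View pics/crop.png

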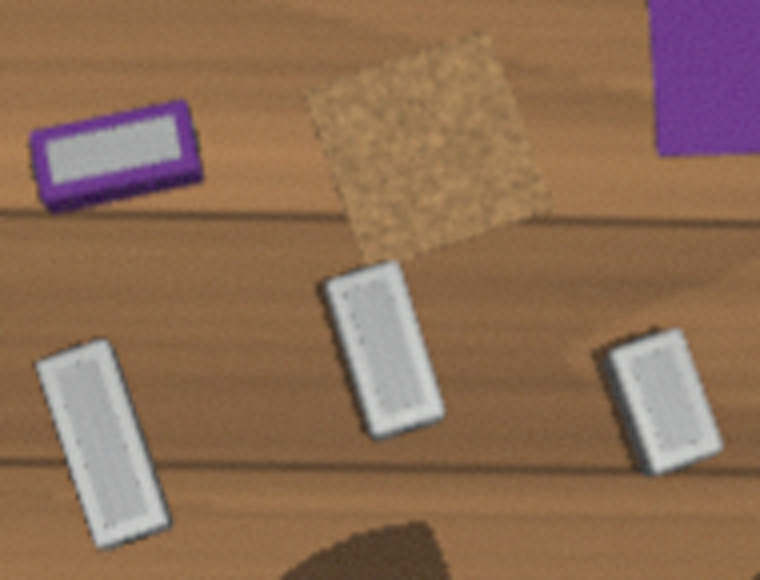

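The crop shows the lid corners clearly. Short is about (608,350), (681,329), (721,449), (653,474). Mid is (323,282) to (443,415), long is (37,362) to (170,523), and the pad is (305,92) to (549,212).

```bash
cat > h.py <<'E'
import numpy as np,cv2,pickle
from scipy.spatial.transform import Rotation as R
def world(d,uv,z):
    K=np.array([[d["fx"],0,d["cx"]],[0,d["fy"],d["cy"]],[0,0,1]])
    n=cv2.undistortPoints(np.array(uv,float).reshape(-1,1,2),K,np.array(d["dist_coeffs"]))[:,0]
    r=np.c_[n,np.ones(len(n))]@d["T"][:3,:3].T; o=d["T"][:3,3]
    return o+r*((z-o[2])/r[:,2])[:,None]
E
python3 - <<'E'
from h import *
from workcell import *
d=pickle.load(open("top.pkl","rb"))
C=dict(short=[(608,350),(681,329),(721,449),(653,474)],mid=[(323,282),(399,260),(443,415),(377,438)],long=[(37,362),(105,339),(170,523),(101,549)],pad=[(305,92),(488,36),(549,212),(367,266)])
o=get_obs();Rm=R.from_rotvec(o["orientation"]).as_matrix();print(Rm.round(3))
for k,c in C.items():
    uv=(np.array(c)+.5)/4-.5+[170,125]
    w=world(d,uv,3 if k=="pad" else 52)
    rect=cv2.minAreaRect(w[:,:2].astype(np.float32))
    ax=(w[0]+w[1]-w[2]-w[3])/2; s=(w[1]-w[0]+w[2]-w[3])/2
    print(k,w.mean(0).round(1),np.linalg.norm(ax),np.linalg.norm(s),np.degrees(np.arctan2(ax[1],ax[0])),np.degrees(np.arctan2(s[1],s[0])))
    print(' tool', Rm.T@(w.mean(0)-o["ee_pos"]))
E
```

```text
[[ 0.909  0.418 -0.001]
 [ 0.418 -0.909  0.001]
 [ 0.    -0.001 -1.   ]]
short [ 479.2 -212.8   52. ] 94.11167644675434 54.56011124626201 19.047279724234322 -71.31671620701947
 tool [ 346.5089418  -230.71950501  170.30977738]
mid [514.6  -8.6  52. ] 119.45569284521444 54.154420366397574 18.064566474662403 -71.47047059058897
 tool [ 463.90063312 -401.52373433  170.55243447]
long [442.9 194.5  52. ] 143.16022334654247 52.52020777660214 20.737829799863768 -69.37929812098918
 tool [ 483.62348981 -615.9849249   170.8523034 ]
pad [673.8 -38.6   3. ] 144.05245968926258 145.47702456298072 19.51898396819337 -71.93276953243519
 tool [ 596.00744416 -307.70354093  219.42660128]
```

Emit:
step_arm([
  [[1.0, -0.667, 0.2], [0, 0, 0.066], 1],
  [[1.0, -0.667, 0.2], [0, 0, 0.066], 1],
  [[1.0, -0.667, 0.2], [0, 0, 0.066], 1],
  [[1.0, -0.667, 0.2], [0, 0, 0.066], 1],
  [[1.0, -0.667, 0.2], [0, 0, 0.066], 1],
  [[1.0, -0.667, 0.2], [0, 0, 0.066], 1],
  [[1.0, -0.667, 0.2], [0, 0, 0.066], 1],
  [[1.0, -0.667, 0.2], [0, 0, 0.066], 1],
  [[1.0, -0.667, 0.2], [0, 0, 0.066], 1],
  [[1.0, -0.667, 0.2], [0, 0, 0.066], 1],
  [[1.0, -0.667, 0.2], [0, 0, 0.066], 1],
  [[1.0, -0.667, 0.2], [0, 0, 0.066], 1],
  [[1.0, -0.667, 0.2], [0, 0, 0.066], 1],
  [[1.0, -0.667, 0.2], [0, 0, 0.066], 1],
])

```text
t: 1.27
ee_pos: [449.6, -262.0, 162.9]
orientation: [3.099, 0.516, 0.0]
ft_force: [-0.2, 0.1, -0.7]
width: 87.5
grasp_force: 0.0
```

```bash
cat >> h.py <<'E'
def rel(x,y,z,yaw=None):
    from workcell import get_obs
    o=get_obs();M=R.from_rotvec(o["orientation"]).as_matrix()
    print("t",o["t"],"pos",o["ee_pos"].round(1),"yaw",np.degrees(np.arctan2(M[1,0],M[0,0])).round(2),"tilt",M[2].round(4))
    print("units",(M.T@(np.array([x,y,z])-o["ee_pos"])/300).round(4),"F",o["ft_force"].round(2),"M",(M.T@o["moment"]).round(3),"w",o["width"],o["grasp_force"])
    if yaw is not None: print("rz",(np.arctan2(M[1,0],M[0,0])-np.radians(yaw))/1.5)
E
python3 -c "
from h import *
rel(479.2,-212.8,10,19)"
```

```text
t 1.2667 pos [ 449.6 -262.   162.9] yaw 18.91 tilt [ 1.e-04  3.e-04 -1.e+00]
units [ 0.1465 -0.1232  0.5095] F [-0.24  0.09 -0.73] M [ 0.011 -0.003 -0.01 ] w 87.45656806805452 0.0
rz -0.0010994159283580496
```

Emit:
step_arm([
  [[0.147, -0.123, 0.1], [0, 0, 0], 1],
  [[0.147, -0.123, 0.1], [0, 0, 0], 1],
  [[0.147, -0.123, 0.2], [0, 0, 0], 1],
  [[0.147, -0.123, 0.3], [0, 0, 0], 1],
  [[0.147, -0.123, 0.36], [0, 0, 0], 1],
  [[0.147, -0.123, 0.42], [0, 0, 0], 1],
  [[0.147, -0.123, 0.46], [0, 0, 0], 1],
  [[0.147, -0.123, 0.49], [0, 0, 0], 1],
  [[0.147, -0.123, 0.51], [0, 0, 0], 1],
  [[0.147, -0.123, 0.51], [0, 0, 0], 1],
  [[0.147, -0.123, 0.51], [0, 0, 0], -1],
  [[0.147, -0.123, 0.51], [0, 0, 0], -1],
  [[0.147, -0.123, 0.51], [0, 0, 0], -1],
  [[0.147, -0.123, 0.51], [0, 0, 0], -1],
  [[0.147, -0.123, 0.51], [0, 0, 0], -1],
  [[0.147, -0.123, 0.51], [0, 0, 0], -1],
  [[0.147, -0.123, 0.51], [0, 0, 0], -1],
  [[0.147, -0.123, 0.51], [0, 0, 0], -1],
])

```text
t: 2.77
ee_pos: [480.5, -212.1, 10.3]
orientation: [3.097, 0.519, 0.002]
ft_force: [-0.5, -2.7, 7.1]
width: 56.0
grasp_force: 30.0
```

```bash
python3 -c "
from h import *
rel(479.2,-212.8,160,19)"
```

```text
t 2.7667 pos [ 480.5 -212.1   10.3] yaw 19.02 tilt [ 0.0012  0.0014 -1.    ]
units [-0.0043  0.0016 -0.4989] F [-0.54 -2.67  7.07] M [-0.337 -0.13  -0.113] w 56.029418339256644 29.96337801218033
rz 0.00022587049706250065
```

Emit:
step_arm([
  [[0, 0, -0.04], [0, 0, 0], -1],
  [[0, 0, -0.12], [0, 0, 0], -1],
  [[0, 0, -0.22], [0, 0, 0], -1],
  [[0, 0, -0.32], [0, 0, 0], -1],
  [[0, 0, -0.4], [0, 0, 0], -1],
  [[0, 0, -0.46], [0, 0, 0], -1],
  [[0, 0, -0.5], [0, 0, 0], -1],
  [[0, 0, -0.5], [0, 0, 0], -1],
  [[0, 0, -0.5], [0, 0, 0], -1],
  [[0, 0, -0.5], [0, 0, 0], -1],
  [[0, 0, -0.5], [0, 0, 0], -1],
  [[0, 0, -0.5], [0, 0, 0], -1],
])

```text
t: 3.77
ee_pos: [478.9, -211.1, 158.5]
orientation: [-3.097, -0.519, 0.003]
ft_force: [-0.1, -0.3, -5.2]
width: 55.8
grasp_force: 30.0
```

```bash
python3 -c "
from h import *
rel(479.2,-212.8,160,19)"
```

```text
t 3.7667 pos [ 478.9 -211.1  158.5] yaw 19.01 tilt [-0.0019 -0.0018 -1.    ]
units [-0.0008  0.0057 -0.0051] F [-0.14 -0.34 -5.15] M [-0.037  0.029 -0.008] w 55.82382237908337 29.95132952928543
rz 0.0001255894744803069
```

Emit:
step_arm([
  [[0.1, 0, 0], [0, 0, 0], -1],
  [[0.1, 0, 0], [0, 0, 0], -1],
  [[-0.03, 0, 0], [0, 0, 0], -1],
  [[-0.1, 0, 0], [0, 0, 0], -1],
  [[0.03, 0, 0], [0, 0, 0], -1],
  [[0.1, 0, 0], [0, 0, 0], -1],
  [[-0.03, 0, 0], [0, 0, 0], -1],
  [[-0.1, 0, 0], [0, 0, 0], -1],
  [[0.03, 0, 0], [0, 0, 0], -1],
  [[0.1, 0, 0], [0, 0, 0], -1],
  [[-0.03, 0, 0], [0, 0, 0], -1],
  [[-0.1, 0, 0], [0, 0, 0], -1],
  [[0.03, 0, 0], [0, 0, 0], -1],
  [[0.1, 0, 0], [0, 0, 0], -1],
  [[0.1, 0, 0], [0, 0, 0], -1],
  [[0.1, 0, 0], [0, 0, 0], -1],
  [[0.1, 0, 0], [0, 0, 0], -1],
  [[0.1, 0, 0], [0, 0, 0], -1],
  [[0.1, 0, 0], [0, 0, 0], -1],
  [[0.1, 0, 0], [0, 0, 0], -1],
])

```text
t: 5.43
ee_pos: [507.5, -201.8, 159.6]
orientation: [-3.098, -0.518, 0.001]
ft_force: [-0.6, 0.4, -5.6]
width: 55.9
grasp_force: 30.0
```

```bash
python3 -c "
from h import *
rel(479.2,-212.8,160,19)"
```

```text
t 5.4333 pos [ 507.5 -201.8  159.6] yaw 18.99 tilt [-5.e-04 -4.e-04 -1.e+00]
units [-0.1009  0.0039 -0.0014] F [-0.61  0.44 -5.59] M [ 0.004 -0.068 -0.011] w 55.89970883361274 29.99666064977646
rz -0.00013612106267376264
```

Emit:
step_arm([
  [[-0.1, 0, 0], [0, 0, 0], -1],
  [[-0.2, 0, 0], [0, 0, 0], -1],
  [[-0.2, 0, 0], [0, 0, 0], -1],
  [[-0.2, 0, 0], [0, 0, 0], -1],
  [[-0.2, 0, 0], [0, 0, 0], -1],
  [[-0.2, 0, 0], [0, 0, 0], -1],
  [[-0.2, 0, 0], [0, 0, 0], -1],
  [[-0.2, 0, 0], [0, 0, 0], -1],
  [[-0.2, 0, 0], [0, 0, 0], -1],
])

```text
t: 6.18
ee_pos: [451.8, -221.1, 159.6]
orientation: [3.098, 0.52, 0.0]
ft_force: [0.5, 1.0, -5.3]
width: 55.8
grasp_force: 30.0
```

```bash
python3 -c "
from h import *
rel(479.2,-212.8,160,19)"
```

```text
t 6.1833 pos [ 451.8 -221.1  159.6] yaw 19.05 tilt [ 1.e-04  1.e-04 -1.e+00]
units [ 0.0953  0.0035 -0.0012] F [ 0.45  0.99 -5.3 ] M [-0.027  0.028 -0.021] w 55.799064355936444 29.996607899665833
rz 0.0005407994819425962
```

```bash
cat >> h.py <<'E'
def avg(n=5):
    from workcell import get_obs,get_image
    a=[]
    for i in range(n):
        get_image("top");o=get_obs();M=R.from_rotvec(o["orientation"]).as_matrix()
        a.append(np.r_[M.T@o["ft_force"],M.T@o["moment"]])
    a=np.array(a);print("t",o["t"],"Ftool,Mtool",a.mean(0).round(3),"sd",a.std(0).round(3))
E
python3 -c "
from h import *
avg()"
```

```text
t 6.4333 Ftool,Mtool [-1.700e-02  1.620e-01  5.469e+00  2.500e-02  2.700e-02 -5.000e-03] sd [0.324 0.494 0.419 0.015 0.031 0.016]
```

Emit:
step_arm([
  [[0.09, 0, 0], [0, 0.08, 0], -1],
  [[0.09, 0, 0], [0, 0.16, 0], -1],
  [[0.09, 0, 0], [0, 0.18, 0], -1],
  [[0.09, 0, 0], [0, 0.18, 0], -1],
  [[0.09, 0, 0], [0, 0.18, 0], -1],
  [[0.09, 0, 0], [0, 0.18, 0], -1],
  [[0.09, 0, 0], [0, 0.18, 0], -1],
  [[0.09, 0, 0], [0, 0.12, 0], -1],
  [[0.09, 0, 0], [0, 0.06, 0], -1],
  [[0.09, 0, 0], [0, 0.02, 0], -1],
  [[0.09, 0, 0], [0, 0, 0], -1],
  [[0.09, 0, 0], [0, 0, 0], -1],
  [[0.09, 0, 0], [0, 0, 0], -1],
  [[0.09, 0, 0], [0, 0, 0], -1],
  [[0.09, 0, 0], [0, 0, 0], -1],
  [[0.09, 0, 0], [0, 0, 0], -1],
])

```text
t: 7.77
ee_pos: [476.4, -212.7, 159.7]
orientation: [-3.098, -0.518, -0.0]
ft_force: [-0.1, 0.2, -5.5]
width: 56.3
grasp_force: 30.0
```

```bash
python3 -c "
from h import *
avg()"
```

```text
t 8.0167 Ftool,Mtool [-2.480e-01 -1.230e-01  5.436e+00 -5.000e-03  3.400e-02  1.600e-02] sd [0.845 0.696 0.44  0.036 0.033 0.026]
```

Emit:
step_arm([
  [[0, 0, 0], [0, -0.08, 0], -1],
  [[0, 0, 0], [0, -0.16, 0], -1],
  [[0, 0, 0], [0, -0.18, 0], -1],
  [[0, 0, 0], [0, -0.18, 0], -1],
  [[0, 0, 0], [0, -0.18, 0], -1],
  [[0, 0, 0], [0, -0.18, 0], -1],
  [[0, 0, 0], [0, -0.18, 0], -1],
  [[0, 0, 0], [0, -0.12, 0], -1],
  [[0, 0, 0], [0, -0.06, 0], -1],
  [[0, 0, 0], [0, -0.02, 0], -1],
  [[0, 0, 0], [0, 0, 0], -1],
  [[0, 0, 0], [0, 0, 0], -1],
  [[0, 0, 0], [0, 0, 0], -1],
  [[0, 0, 0], [0, 0, 0], -1],
  [[0, 0, 0], [0, 0, 0], -1],
  [[0, 0, 0], [0, 0, 0], -1],
])

```text
t: 9.35
ee_pos: [477.3, -212.4, 159.6]
orientation: [3.098, 0.52, -0.001]
ft_force: [0.8, -0.7, -4.3]
width: 56.2
grasp_force: 30.0
```

```bash
python3 -c "
from h import *
avg()
rel(479.2,-212.8,10,19)"
```

```text
t 9.6 Ftool,Mtool [ 3.43e-01 -6.80e-02  5.20e+00  4.00e-03 -6.40e-02  7.00e-03] sd [0.364 0.654 0.35  0.024 0.018 0.016]
t 9.6 pos [ 477.  -212.4  159.5] yaw 19.03 tilt [-3.e-04 -2.e-04 -1.e+00]
units [0.0068 0.0039 0.4984] F [-0.03  0.1  -5.18] M [-0.026 -0.074  0.025] w 55.76466773754909 29.998063445091248
rz 0.0003619456845657121
```

The side moment swings by 0.098 Nm with the tip direction, three times over. That matches a 190 g ball travelling 52 mm, so the short tin rattles. I'll set it back and test the other two in order.

Emit:
step_arm([
  [[0.01, 0, 0.06], [0, 0, 0], -1],
  [[0.01, 0, 0.16], [0, 0, 0], -1],
  [[0.01, 0, 0.26], [0, 0, 0], -1],
  [[0.01, 0, 0.36], [0, 0, 0], -1],
  [[0.01, 0, 0.43], [0, 0, 0], -1],
  [[0.01, 0, 0.47], [0, 0, 0], -1],
  [[0.01, 0, 0.485], [0, 0, 0], -1],
  [[0.01, 0, 0.493], [0, 0, 0], -1],
  [[0.01, 0, 0.498], [0, 0, 0], -1],
  [[0.01, 0, 0.498], [0, 0, 0], -1],
  [[0.01, 0, 0.498], [0, 0, 0], 1],
  [[0.01, 0, 0.498], [0, 0, 0], 1],
  [[0.01, 0, 0.498], [0, 0, 0], 1],
  [[0.01, 0, 0.498], [0, 0, 0], 1],
  [[0.01, 0, 0.498], [0, 0, 0], 1],
  [[0.01, 0, 0.498], [0, 0, 0], 1],
  [[0.01, 0, 0.45], [0, 0, 0], 1],
  [[0.01, 0, 0.35], [0, 0, 0], 1],
  [[0.01, 0, 0.22], [0, 0, 0], 1],
  [[0.01, 0, 0.15], [0, 0, 0], 1],
])

```text
t: 11.27
ee_pos: [480.6, -211.9, 117.5]
orientation: [3.097, 0.519, 0.003]
ft_force: [0.4, -0.4, 0.8]
width: 87.5
grasp_force: 0.0
```

```bash
python3 -c "
from h import *
rel(514.6,-8.6,10,18.3)"
```

```text
t 11.2667 pos [ 480.6 -211.9  117.5] yaw 19.01 tilt [ 0.0017  0.0017 -1.    ]
units [ 0.3272 -0.6045  0.3579] F [ 0.37 -0.4   0.84] M [-0.021  0.002 -0.009] w 87.50113393126836 0.0
rz 0.008279700290709457
```

Emit:
step_arm([
  [[0.327, -0.604, 0], [0, 0, 0.008], 1],
  [[0.327, -0.604, 0], [0, 0, 0.008], 1],
  [[0.327, -0.604, 0], [0, 0, 0.008], 1],
  [[0.327, -0.604, 0], [0, 0, 0.008], 1],
  [[0.327, -0.604, 0], [0, 0, 0.008], 1],
  [[0.327, -0.604, 0], [0, 0, 0.008], 1],
  [[0.327, -0.604, 0.02], [0, 0, 0.008], 1],
  [[0.327, -0.604, 0.1], [0, 0, 0.008], 1],
  [[0.327, -0.604, 0.2], [0, 0, 0.008], 1],
  [[0.327, -0.604, 0.28], [0, 0, 0.008], 1],
  [[0.327, -0.604, 0.32], [0, 0, 0.008], 1],
  [[0.327, -0.604, 0.348], [0, 0, 0.008], 1],
  [[0.327, -0.604, 0.348], [0, 0, 0.008], 1],
  [[0.327, -0.604, 0.348], [0, 0, 0.008], -1],
  [[0.327, -0.604, 0.348], [0, 0, 0.008], -1],
  [[0.327, -0.604, 0.348], [0, 0, 0.008], -1],
  [[0.327, -0.604, 0.348], [0, 0, 0.008], -1],
  [[0.327, -0.604, 0.348], [0, 0, 0.008], -1],
  [[0.327, -0.604, 0.348], [0, 0, 0.008], -1],
  [[0.327, -0.604, 0.348], [0, 0, 0.008], -1],
])

```text
t: 12.93
ee_pos: [514.1, -8.3, 11.1]
orientation: [3.101, 0.5, 0.002]
ft_force: [-1.1, -1.8, 7.8]
width: 55.9
grasp_force: 30.0
```

```bash
python3 -c "
from h import *
rel(514.6,-8.6,10,18.3)"
```

```text
t 12.9333 pos [514.1  -8.3  11.1] yaw 18.33 tilt [ 1.4e-03  7.0e-04 -1.0e+00]
units [0.0012 0.0013 0.0035] F [-1.09 -1.76  7.83] M [-0.234 -0.147  0.077] w 55.90066832183682 29.992239475250244
rz 0.0003294027510192625
```

Next I lift the mid tin, then shake it, then tip it each way.

Emit:
step_arm([
  [[0, 0, -0.04], [0, 0, 0], -1],
  [[0, 0, -0.12], [0, 0, 0], -1],
  [[0, 0, -0.22], [0, 0, 0], -1],
  [[0, 0, -0.32], [0, 0, 0], -1],
  [[0, 0, -0.4], [0, 0, 0], -1],
  [[0, 0, -0.46], [0, 0, 0], -1],
  [[0, 0, -0.5], [0, 0, 0], -1],
  [[0, 0, -0.5], [0, 0, 0], -1],
  [[0, 0, -0.5], [0, 0, 0], -1],
])

```text
t: 13.68
ee_pos: [513.4, -8.1, 160.9]
orientation: [3.101, 0.5, 0.002]
ft_force: [0.2, 0.1, -3.5]
width: 55.6
grasp_force: 30.0
```

Emit:
step_arm([
  [[0.1, 0, 0], [0, 0, 0], -1],
  [[0.1, 0, 0], [0, 0, 0], -1],
  [[-0.03, 0, 0], [0, 0, 0], -1],
  [[-0.1, 0, 0], [0, 0, 0], -1],
  [[0.03, 0, 0], [0, 0, 0], -1],
  [[0.1, 0, 0], [0, 0, 0], -1],
  [[-0.03, 0, 0], [0, 0, 0], -1],
  [[-0.1, 0, 0], [0, 0, 0], -1],
  [[0.03, 0, 0], [0, 0, 0], -1],
  [[0.1, 0, 0], [0, 0, 0], -1],
  [[-0.03, 0, 0], [0, 0, 0], -1],
  [[-0.1, 0, 0], [0, 0, 0], -1],
  [[0.03, 0, 0], [0, 0, 0], -1],
  [[0.1, 0, 0], [0, 0, 0], -1],
  [[0, 0, 0], [0, 0, 0], -1],
  [[0, 0, 0], [0, 0, 0], -1],
  [[0, 0, 0], [0, 0, 0], -1],
  [[0, 0, 0], [0, 0, 0], -1],
])

```text
t: 15.18
ee_pos: [513.1, -8.2, 159.5]
orientation: [-3.101, -0.5, 0.002]
ft_force: [0.6, 0.1, -2.9]
width: 56.0
grasp_force: 30.0
```

Emit:
step_arm([
  [[0, 0, 0], [0, 0.08, 0], -1],
  [[0, 0, 0], [0, 0.16, 0], -1],
  [[0, 0, 0], [0, 0.18, 0], -1],
  [[0, 0, 0], [0, 0.18, 0], -1],
  [[0, 0, 0], [0, 0.18, 0], -1],
  [[0, 0, 0], [0, 0.18, 0], -1],
  [[0, 0, 0], [0, 0.18, 0], -1],
  [[0, 0, 0], [0, 0.12, 0], -1],
  [[0, 0, 0], [0, 0.06, 0], -1],
  [[0, 0, 0], [0, 0.02, 0], -1],
  [[0, 0, 0], [0, 0, 0], -1],
  [[0, 0, 0], [0, 0, 0], -1],
  [[0, 0, 0], [0, 0, 0], -1],
  [[0, 0, 0], [0, 0, 0], -1],
  [[0, 0, 0], [0, 0, 0], -1],
  [[0, 0, 0], [0, 0, 0], -1],
])

```text
t: 16.52
ee_pos: [513.0, -8.4, 160.3]
orientation: [-3.101, -0.5, -0.0]
ft_force: [0.6, -0.4, -2.5]
width: 56.1
grasp_force: 30.0
```

```bash
python3 -c "
from h import *
avg()"
```

```text
t 16.7667 Ftool,Mtool [ 1.300e-01 -3.000e-01  2.413e+00  1.000e-03 -2.200e-02 -1.400e-02] sd [0.547 0.32  0.493 0.038 0.03  0.019]
```

Emit:
step_arm([
  [[0, 0, 0], [0, -0.08, 0], -1],
  [[0, 0, 0], [0, -0.16, 0], -1],
  [[0, 0, 0], [0, -0.18, 0], -1],
  [[0, 0, 0], [0, -0.18, 0], -1],
  [[0, 0, 0], [0, -0.18, 0], -1],
  [[0, 0, 0], [0, -0.18, 0], -1],
  [[0, 0, 0], [0, -0.18, 0], -1],
  [[0, 0, 0], [0, -0.12, 0], -1],
  [[0, 0, 0], [0, -0.06, 0], -1],
  [[0, 0, 0], [0, -0.02, 0], -1],
  [[0, 0, 0], [0, 0, 0], -1],
  [[0, 0, 0], [0, 0, 0], -1],
  [[0, 0, 0], [0, 0, 0], -1],
  [[0, 0, 0], [0, 0, 0], -1],
  [[0, 0, 0], [0, 0, 0], -1],
  [[0, 0, 0], [0, 0, 0], -1],
])

```text
t: 18.1
ee_pos: [513.8, -8.1, 160.2]
orientation: [3.101, 0.501, -0.0]
ft_force: [0.5, -0.1, -2.4]
width: 55.7
grasp_force: 30.0
```

```bash
python3 -c "
from h import *
avg()
rel(514.1,-8.3,11.1,18.33)"
```

```text
t 18.35 Ftool,Mtool [-0.056 -0.086  2.851  0.003 -0.011  0.016] sd [0.507 0.556 0.401 0.026 0.03  0.038]
t 18.35 pos [513.5  -8.2 160.1] yaw 18.33 tilt [-4.e-04 -1.e-04 -1.e+00]
units [0.002  0.0012 0.4967] F [ 0.47 -0.21 -2.8 ] M [ 0.037 -0.004  0.062] w 56.14479561250364 29.988676607608795
rz 3.009417337533164e-05
```

The mid tin shows no change (a ball would give 0.14 Nm), so it is solid. I'll set it back and move to the long tin.

Emit:
step_arm([
  [[0.001, 0, 0.06], [0, 0, 0], -1],
  [[0.001, 0, 0.16], [0, 0, 0], -1],
  [[0.001, 0, 0.26], [0, 0, 0], -1],
  [[0.001, 0, 0.36], [0, 0, 0], -1],
  [[0.001, 0, 0.43], [0, 0, 0], -1],
  [[0.001, 0, 0.47], [0, 0, 0], -1],
  [[0.001, 0, 0.485], [0, 0, 0], -1],
  [[0.001, 0, 0.493], [0, 0, 0], -1],
  [[0.001, 0, 0.498], [0, 0, 0], -1],
  [[0.001, 0, 0.498], [0, 0, 0], -1],
  [[0.001, 0, 0.498], [0, 0, 0], 1],
  [[0.001, 0, 0.498], [0, 0, 0], 1],
  [[0.001, 0, 0.498], [0, 0, 0], 1],
  [[0.001, 0, 0.498], [0, 0, 0], 1],
  [[0.001, 0, 0.498], [0, 0, 0], 1],
  [[0.001, 0, 0.498], [0, 0, 0], 1],
  [[0.001, 0, 0.45], [0, 0, 0], 1],
  [[0.001, 0, 0.35], [0, 0, 0], 1],
  [[0.001, 0, 0.22], [0, 0, 0], 1],
  [[0.001, 0, 0.15], [0, 0, 0], 1],
])

```text
t: 20.02
ee_pos: [514.7, -8.2, 118.1]
orientation: [3.101, 0.5, 0.004]
ft_force: [1.3, 0.2, 0.2]
width: 87.5
grasp_force: 0.0
```

```bash
python3 -c "
from h import *
rel(442.9,194.5,10,20.5)"
```

```text
t 20.0167 pos [514.7  -8.2 118.1] yaw 18.32 tilt [ 2.2e-03  8.0e-04 -1.0e+00]
units [-0.0155 -0.7169  0.3596] F [1.34 0.19 0.22] M [0.026 0.004 0.028] w 87.49896088906438 0.0
rz -0.025327135025381014
```

Emit:
step_arm([
  [[-0.015, -0.717, 0], [0, 0, -0.025], 1],
  [[-0.015, -0.717, 0], [0, 0, -0.025], 1],
  [[-0.015, -0.717, 0], [0, 0, -0.025], 1],
  [[-0.015, -0.717, 0], [0, 0, -0.025], 1],
  [[-0.015, -0.717, 0], [0, 0, -0.025], 1],
  [[-0.015, -0.717, 0], [0, 0, -0.025], 1],
  [[-0.015, -0.717, 0], [0, 0, -0.025], 1],
  [[-0.015, -0.717, 0.02], [0, 0, -0.025], 1],
  [[-0.015, -0.717, 0.1], [0, 0, -0.025], 1],
  [[-0.015, -0.717, 0.2], [0, 0, -0.025], 1],
  [[-0.015, -0.717, 0.28], [0, 0, -0.025], 1],
  [[-0.015, -0.717, 0.32], [0, 0, -0.025], 1],
  [[-0.015, -0.717, 0.348], [0, 0, -0.025], 1],
  [[-0.015, -0.717, 0.348], [0, 0, -0.025], 1],
  [[-0.015, -0.717, 0.348], [0, 0, -0.025], -1],
  [[-0.015, -0.717, 0.348], [0, 0, -0.025], -1],
  [[-0.015, -0.717, 0.348], [0, 0, -0.025], -1],
  [[-0.015, -0.717, 0.348], [0, 0, -0.025], -1],
  [[-0.015, -0.717, 0.348], [0, 0, -0.025], -1],
  [[-0.015, -0.717, 0.348], [0, 0, -0.025], -1],
])

```text
t: 21.68
ee_pos: [442.3, 194.9, 11.5]
orientation: [-3.091, -0.558, -0.002]
ft_force: [0.5, -1.6, 5.0]
width: 55.7
grasp_force: 30.0
```

```bash
python3 -c "
from h import *
rel(442.9,194.5,10,20.5)"
```

```text
t 21.6833 pos [442.3 194.9  11.5] yaw 20.48 tilt [ 0.0012 -0.     -1.    ]
units [0.0016 0.0019 0.0051] F [ 0.54 -1.57  5.01] M [-0.205 -0.143  0.138] w 55.747198228754435 29.97989773750305
rz -0.0002716444780611245
```

Emit:
step_arm([
  [[0, 0, -0.04], [0, 0, 0], -1],
  [[0, 0, -0.12], [0, 0, 0], -1],
  [[0, 0, -0.22], [0, 0, 0], -1],
  [[0, 0, -0.32], [0, 0, 0], -1],
  [[0, 0, -0.4], [0, 0, 0], -1],
  [[0, 0, -0.46], [0, 0, 0], -1],
  [[0, 0, -0.5], [0, 0, 0], -1],
  [[0, 0, -0.5], [0, 0, 0], -1],
  [[0, 0, -0.5], [0, 0, 0], -1],
])

```text
t: 22.43
ee_pos: [441.8, 194.7, 161.1]
orientation: [-3.091, -0.559, -0.002]
ft_force: [-0.5, -0.1, -2.2]
width: 56.2
grasp_force: 30.0
```

Emit:
step_arm([
  [[0.1, 0, 0], [0, 0, 0], -1],
  [[0.1, 0, 0], [0, 0, 0], -1],
  [[-0.03, 0, 0], [0, 0, 0], -1],
  [[-0.1, 0, 0], [0, 0, 0], -1],
  [[0.03, 0, 0], [0, 0, 0], -1],
  [[0.1, 0, 0], [0, 0, 0], -1],
  [[-0.03, 0, 0], [0, 0, 0], -1],
  [[-0.1, 0, 0], [0, 0, 0], -1],
  [[0.03, 0, 0], [0, 0, 0], -1],
  [[0.1, 0, 0], [0, 0, 0], -1],
  [[-0.03, 0, 0], [0, 0, 0], -1],
  [[-0.1, 0, 0], [0, 0, 0], -1],
  [[0.03, 0, 0], [0, 0, 0], -1],
  [[0.1, 0, 0], [0, 0, 0], -1],
  [[0, 0, 0], [0, 0, 0], -1],
  [[0, 0, 0], [0, 0, 0], -1],
  [[0, 0, 0], [0, 0, 0], -1],
  [[0, 0, 0], [0, 0, 0], -1],
])

```text
t: 23.93
ee_pos: [441.6, 194.5, 160.0]
orientation: [3.091, 0.558, -0.002]
ft_force: [0.9, -0.8, -1.8]
width: 55.8
grasp_force: 30.0
```

Emit:
step_arm([
  [[0, 0, 0], [0, 0.08, 0], -1],
  [[0, 0, 0], [0, 0.16, 0], -1],
  [[0, 0, 0], [0, 0.18, 0], -1],
  [[0, 0, 0], [0, 0.18, 0], -1],
  [[0, 0, 0], [0, 0.18, 0], -1],
  [[0, 0, 0], [0, 0.18, 0], -1],
  [[0, 0, 0], [0, 0.18, 0], -1],
  [[0, 0, 0], [0, 0.12, 0], -1],
  [[0, 0, 0], [0, 0.06, 0], -1],
  [[0, 0, 0], [0, 0.02, 0], -1],
  [[0, 0, 0], [0, 0, 0], -1],
  [[0, 0, 0], [0, 0, 0], -1],
  [[0, 0, 0], [0, 0, 0], -1],
  [[0, 0, 0], [0, 0, 0], -1],
  [[0, 0, 0], [0, 0, 0], -1],
  [[0, 0, 0], [0, 0, 0], -1],
])

```text
t: 25.27
ee_pos: [441.4, 194.5, 160.9]
orientation: [-3.092, -0.558, -0.0]
ft_force: [0.1, -0.3, -3.3]
width: 55.9
grasp_force: 30.0
```

```bash
python3 -c "
from h import *
avg()"
```

```text
t 25.5167 Ftool,Mtool [ 0.195  0.067  2.5    0.    -0.018  0.003] sd [0.26  0.598 0.154 0.032 0.02  0.017]
```

Emit:
step_arm([
  [[0, 0, 0], [0, -0.08, 0], -1],
  [[0, 0, 0], [0, -0.16, 0], -1],
  [[0, 0, 0], [0, -0.18, 0], -1],
  [[0, 0, 0], [0, -0.18, 0], -1],
  [[0, 0, 0], [0, -0.18, 0], -1],
  [[0, 0, 0], [0, -0.18, 0], -1],
  [[0, 0, 0], [0, -0.18, 0], -1],
  [[0, 0, 0], [0, -0.12, 0], -1],
  [[0, 0, 0], [0, -0.06, 0], -1],
  [[0, 0, 0], [0, -0.02, 0], -1],
  [[0, 0, 0], [0, 0, 0], -1],
  [[0, 0, 0], [0, 0, 0], -1],
  [[0, 0, 0], [0, 0, 0], -1],
  [[0, 0, 0], [0, 0, 0], -1],
  [[0, 0, 0], [0, 0, 0], -1],
  [[0, 0, 0], [0, 0, 0], -1],
])

```text
t: 26.85
ee_pos: [442.3, 194.8, 160.9]
orientation: [3.092, 0.558, -0.0]
ft_force: [0.1, -0.5, -2.3]
width: 56.1
grasp_force: 30.0
```

```bash
python3 -c "
from h import *
avg()
rel(442.3,194.9,11.5,20.5)"
```

```text
t 27.1 Ftool,Mtool [ 9.500e-02 -1.490e-01  2.423e+00  1.100e-02  2.000e-03  2.000e-02] sd [0.39  0.398 0.681 0.035 0.025 0.025]
t 27.1 pos [441.9 194.6 160.7] yaw 20.47 tilt [-4.e-04  0.e+00 -1.e+00]
units [ 1.800e-03 -3.000e-04  4.974e-01] F [-0.38  0.01 -1.88] M [ 0.052 -0.041 -0.028] w 56.30053463145016 29.970881044864655
rz -0.0003199638156680858
```

The long tin is solid too (a ball would give 0.19 Nm), so the short one rattles. I'll set the long tin back.

Emit:
step_arm([
  [[0.001, 0, 0.06], [0, 0, 0], -1],
  [[0.001, 0, 0.16], [0, 0, 0], -1],
  [[0.001, 0, 0.26], [0, 0, 0], -1],
  [[0.001, 0, 0.36], [0, 0, 0], -1],
  [[0.001, 0, 0.43], [0, 0, 0], -1],
  [[0.001, 0, 0.47], [0, 0, 0], -1],
  [[0.001, 0, 0.485], [0, 0, 0], -1],
  [[0.001, 0, 0.493], [0, 0, 0], -1],
  [[0.001, 0, 0.498], [0, 0, 0], -1],
  [[0.001, 0, 0.498], [0, 0, 0], -1],
  [[0.001, 0, 0.498], [0, 0, 0], 1],
  [[0.001, 0, 0.498], [0, 0, 0], 1],
  [[0.001, 0, 0.498], [0, 0, 0], 1],
  [[0.001, 0, 0.498], [0, 0, 0], 1],
  [[0.001, 0, 0.498], [0, 0, 0], 1],
  [[0.001, 0, 0.498], [0, 0, 0], 1],
  [[0.001, 0, 0.45], [0, 0, 0], 1],
  [[0.001, 0, 0.35], [0, 0, 0], 1],
  [[0.001, 0, 0.22], [0, 0, 0], 1],
  [[0.001, 0, 0.15], [0, 0, 0], 1],
])

```text
t: 28.77
ee_pos: [442.9, 195.1, 118.6]
orientation: [-3.091, -0.558, -0.003]
ft_force: [0.5, 0.8, 0.1]
width: 87.9
grasp_force: 0.0
```

```bash
python3 - <<'E'
from h import *
from workcell import *
rel(480.5,-212.1,10.3,19)
d=get_image("top");pickle.dump(d,open("top1.pkl","wb"))
cv2.imwrite("pics/crop1.png",cv2.resize(d["pixels"][125:270,170:360,::-1],(760,580),interpolation=cv2.INTER_CUBIC))
E
```

```text
t 28.7667 pos [442.9 195.1 118.6] yaw 20.47 tilt [ 2.2e-03 -1.0e-04 -1.0e+00]
units [-0.3581  1.3154  0.3601] F [0.46 0.78 0.13] M [-0.024  0.046  0.045] w 87.93526341591884 0.0
rz 0.017081942060961846
```

View pics/crop1.png

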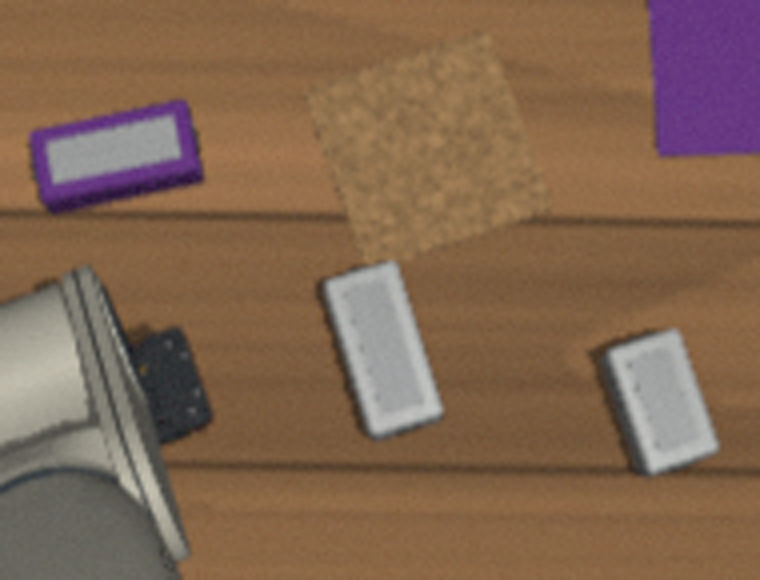

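Mid tin at (383,350) and short tin at (661,401) stand where they were. I'll go back to the short tin.

Emit:
step_arm([
  [[-0.3, 1.0, 0], [0, 0, 0.017], 1],
  [[-0.3, 1.0, 0], [0, 0, 0.017], 1],
  [[-0.3, 1.0, 0], [0, 0, 0.017], 1],
  [[-0.3, 1.0, 0], [0, 0, 0.017], 1],
  [[-0.3, 1.0, 0], [0, 0, 0.017], 1],
  [[-0.3, 1.0, 0], [0, 0, 0.017], 1],
  [[-0.3, 1.0, 0], [0, 0, 0.017], 1],
  [[-0.3, 1.0, 0], [0, 0, 0.017], 1],
  [[-0.3, 1.0, 0], [0, 0, 0.017], 1],
  [[-0.3, 1.0, 0], [0, 0, 0.017], 1],
  [[-0.3, 1.0, 0], [0, 0, 0.017], 1],
])

```text
t: 29.73
ee_pos: [462.2, -117.2, 115.6]
orientation: [-3.098, -0.518, 0.001]
ft_force: [0.1, -1.0, -0.2]
width: 87.5
grasp_force: 0.0
```

```bash
python3 -c "
from h import *
rel(480.3,-212,10.3,19)"
```

```text
t 29.7333 pos [ 462.2 -117.2  115.6] yaw 18.99 tilt [-7.e-04 -7.e-04 -1.e+00]
units [-0.0455  0.3186  0.3507] F [ 0.06 -0.98 -0.18] M [-0.03   0.007  0.009] w 87.54554146883336 0.0
rz -9.966954593469228e-05
```

Emit:
step_arm([
  [[-0.046, 0.319, 0], [0, 0, 0], 1],
  [[-0.046, 0.319, 0], [0, 0, 0], 1],
  [[-0.046, 0.319, 0], [0, 0, 0], 1],
  [[-0.046, 0.319, 0], [0, 0, 0], 1],
  [[-0.046, 0.319, 0.02], [0, 0, 0], 1],
  [[-0.046, 0.319, 0.1], [0, 0, 0], 1],
  [[-0.046, 0.319, 0.2], [0, 0, 0], 1],
  [[-0.046, 0.319, 0.28], [0, 0, 0], 1],
  [[-0.046, 0.319, 0.32], [0, 0, 0], 1],
  [[-0.046, 0.319, 0.348], [0, 0, 0], 1],
  [[-0.046, 0.319, 0.348], [0, 0, 0], 1],
  [[-0.046, 0.319, 0.348], [0, 0, 0], -1],
  [[-0.046, 0.319, 0.348], [0, 0, 0], -1],
  [[-0.046, 0.319, 0.348], [0, 0, 0], -1],
  [[-0.046, 0.319, 0.348], [0, 0, 0], -1],
  [[-0.046, 0.319, 0.348], [0, 0, 0], -1],
  [[-0.046, 0.319, 0.348], [0, 0, 0], -1],
  [[-0.046, 0.319, 0.348], [0, 0, 0], -1],
  [[-0.046, 0.319, 0.348], [0, 0, 0], -1],
])

```text
t: 31.32
ee_pos: [481.0, -212.8, 12.2]
orientation: [3.098, 0.518, 0.001]
ft_force: [-0.6, 1.7, 6.3]
width: 56.1
grasp_force: 30.0
```

Emit:
step_arm([
  [[0, 0, -0.04], [0, 0, 0], -1],
  [[0, 0, -0.12], [0, 0, 0], -1],
  [[0, 0, -0.22], [0, 0, 0], -1],
  [[0, 0, -0.32], [0, 0, 0], -1],
  [[0, 0, -0.42], [0, 0, 0], -1],
  [[0, 0, -0.52], [0, 0, 0], -1],
  [[0, 0, -0.6], [0, 0, 0], -1],
  [[0, 0, -0.66], [0, 0, 0], -1],
  [[0, 0, -0.7], [0, 0, 0], -1],
  [[0, 0, -0.7], [0, 0, 0], -1],
  [[0, 0, -0.7], [0, 0, 0], -1],
])

```text
t: 32.23
ee_pos: [480.5, -212.7, 221.8]
orientation: [3.098, 0.519, 0.001]
ft_force: [0.6, -0.6, -5.8]
width: 55.9
grasp_force: 30.0
```

```bash
python3 -c "
from h import *
rel(673.8,-38.6,205,19)"
```

```text
t 32.2333 pos [ 480.5 -212.7  221.8] yaw 19.0 tilt [ 4.e-04  5.e-04 -1.e+00]
units [ 0.7983 -0.339   0.0562] F [ 0.63 -0.61 -5.76] M [-0.005 -0.048  0.014] w 55.919664325119854 29.996680319309235
rz 2.9933624118516633e-05
```

Emit:
step_arm([
  [[0.04, -0.017, 0.005], [0, 0, 0], -1],
  [[0.1, -0.042, 0.01], [0, 0, 0], -1],
  [[0.18, -0.076, 0.02], [0, 0, 0], -1],
  [[0.26, -0.11, 0.03], [0, 0, 0], -1],
  [[0.34, -0.144, 0.04], [0, 0, 0], -1],
  [[0.42, -0.178, 0.05], [0, 0, 0], -1],
  [[0.5, -0.212, 0.06], [0, 0, 0], -1],
  [[0.58, -0.246, 0.07], [0, 0, 0], -1],
  [[0.66, -0.28, 0.08], [0, 0, 0], -1],
  [[0.72, -0.306, 0.085], [0, 0, 0], -1],
  [[0.765, -0.325, 0.09], [0, 0, 0], -1],
  [[0.79, -0.336, 0.09], [0, 0, 0], -1],
  [[0.798, -0.339, 0.09], [0, 0, 0], -1],
  [[0.798, -0.339, 0.09], [0, 0, 0], -1],
  [[0.798, -0.339, 0.09], [0, 0, 0], -1],
  [[0.798, -0.339, 0.09], [0, 0, 0], -1],
  [[0.798, -0.339, 0.09], [0, 0, 0], -1],
  [[0.798, -0.339, 0.09], [0, 0, 0], -1],
  [[0.798, -0.339, 0.09], [0, 0, 0], -1],
  [[0.798, -0.339, 0.09], [0, 0, 0], -1],
])

```text
t: 33.9
ee_pos: [674.0, -38.9, 194.7]
orientation: [3.098, 0.518, 0.0]
ft_force: [0.2, -0.1, -6.4]
width: 56.2
grasp_force: 30.0
```

```bash
python3 - <<'E'
from h import *
from workcell import *
d=get_image("scene");cv2.imwrite("pics/scene2.png",cv2.resize(d["pixels"][:,:,::-1],(800,600),interpolation=cv2.INTER_CUBIC))
avg(4)
rel(673.8,-38.6,195,19)
print(get_obs()["qvel"].round(4))
E
```

```text
t 34.15 Ftool,Mtool [ 0.011 -0.244  5.314  0.017 -0.043  0.022] sd [0.51  0.605 0.587 0.031 0.013 0.027]
t 34.15 pos [674.1 -38.6 194.5] yaw 19.01 tilt [-0.  0. -1.]
units [-0.0008 -0.0004 -0.0017] F [ 0.04 -0.78 -4.47] M [ 0.023 -0.04   0.054] w 55.89545617334286 29.996750056743622
rz 0.00014438512665289802
[ 0.0012 -0.0004 -0.0003  0.0003 -0.0005 -0.0005]
```

View pics/scene2.png

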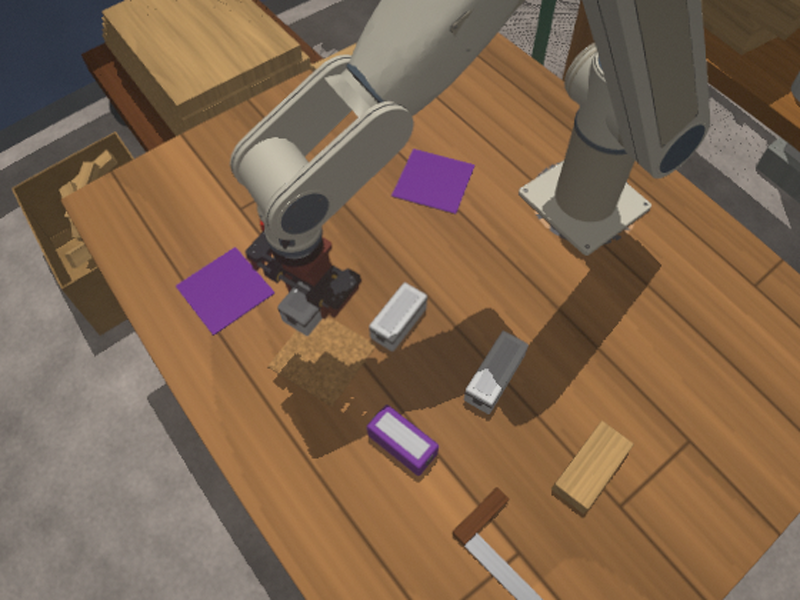

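The short tin (300,308) is held level above the cork pad. The mid tin (398,316) and long tin (496,372) stand where they were, and the offcut and square haven't moved. Handing in.

```bash
python3 -c "
from workcell import *
print(close_job())"
```

```text
the job is handed in; nothing more can be done
None
```

I handed the job in at about 34 s: the shortest tin has the loose ball, and I finished holding it level and still about 18 cm above the middle of the cork pad, with the mid and long tins (both solid) back where they stood.

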